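# Pour the walnuts from a tilting nut carousel

### The arm

A 6-joint arm with a two-finger parallel gripper is mounted at the origin on a cart in front of the work surface, level with it; the furniture and walls round the work are solid. World frame = base frame: x ahead of the robot, y to its left, z up, the work surface at z = 0. Lengths are in m, angles in rad, forces in N, time in s.
With the tool pointing down it reaches from about 0.425 to 0.95 m from the base axis. Payload 3.5 kg.
Tool frame: the origin (TCP) lies between the finger pads; the fingertips stand 19 mm ahead of it and the grasp point (between the pads) is the TCP (ctrl.nose_length is the distance from the TCP to the fingertips, in m); z points along the fingers, y is the line along which they close (so a half turn about z gives the same grasp; the last joint's range is limited). The gripper opens to 85 mm and grips with 20 to 120 N. Pads are 22 mm wide; open, the fingers measure 114 mm over their backs; the gripper's body (76 mm by 85 mm) begins 54 mm behind the grasp point. The pads swing forward as they close: fully open they stand 13 mm farther back than shut.
Start: joints at [1.153, 0.286, 1.577, -0, 1.279, -0.15], TCP at [0.179, 0.651, 0.25] pointing down, gripper open.
Joint ranges: [-2.77, 2.77], [-0.9, 2.22], [0.21, 2.48], [-1.53, 4.67], [0.24, 2.81], [-2.84, 2.84]. Speed limits (rad/s): [2.79, 2.79, 3.14, 3.14, 3.14, 3.14].

### API

Orientations are given as a unit quaternion [x, y, z, w].
In Python, from plant import ctrl gives the robot as it stands.
- The arm moves only by the tool apply_moves, never from a script. Its argument "series" is a list of rows, each a list of 6 numbers: the shift along the world's x, y, z scaled (see below), then the turn, a rotation vector about the world's x, y, z scaled (see below). A call has 1 to 20 rows; each row is the pose to reach, as a shift and turn from the pose commanded when the call began; what a row does not reach only later rows make up. The controller multiplies each number of a shift by 0.8 m and each number of a turn by 45 degrees. A row lasts 1/8 s, in which the tool goes at most 62.5 mm and 10.7 degrees, less where a joint would pass 70% of its speed; a pose out of reach is approached as far as the arm can. A call with a number of a shift or a turn outside -1 to 1 is refused whole. A call with a gripper value outside its range is refused whole. "jaw" is the opening, from 0 (shut) to 1 (fully open), set as the call begins (left out, the last holds). The fingers move at their own pace and stop on an object; "squeeze" is the grip in N (left out, the last holds). Time passes only in rows, so rows that repeat a pose let the fingers close. It gives the time, the measured TCP pose, the force, the opening and the grip force at its end, in the units of the state.
- ctrl.get_state(): the state, without advancing time (a new reading comes with each control period).
- ctrl.read_camera(name): name is "side" or "top" or "wrist"; returns the picture (400x640x3 uint8, red, green, blue); there is no depth.
- ctrl.get_calibration(name): a dict with "fx", "fy", "cx", "cy" (pixels), "xyz" and "orientation" of the camera in the world; the wrist camera has in their place "hand_eye" (4x4, takes a point from camera to tool coordinates, whose origin is the TCP and whose axes are the flange's). Camera axes: x right, y up, looking along -z (the intrinsics and any distortion apply to the point x, -y, -z); pixel columns grow to the right and rows downward; lengths in m; the calibration is good to about 2 mm. The wrist camera is an equidistant fisheye: a pixel r from the principal point sees the ray r / f radians off the axis. A picture is of the moment at which its call begins: read the wrist's pose just before it. get_calibration takes no time and is no camera call.
- ctrl.sign_off(): hands the job in; it is judged then, once.
Trained networks look in the newest picture that a camera, given by its name, has taken for a name from the list of things; names that differ only in an ending like _2 or _b are one class to them, and where a whole thing is asked for, a point or a joint stands for the part that bears it (a point fixed in the world has none). Each returns a list of dicts, best first, with "p" (0 to 1); they miss things now and then, are a little off and sometimes report something else, mostly with a low value. They report only what shows in the picture. A call takes as long as a camera call. They do not tell look-alikes from the thing itself.
- ctrl.boxes_of(thing, camera): "xy" ([column, row] as shares, 0 to 1, of the picture: columns of its width, rows of its height, amid what is visible of it).
- ctrl.silhouettes(thing, camera): "pixels" (400x640 bool, what is visible of it) and "xy" ([column, row] as shares, 0 to 1, of the picture: columns of its width, rows of its height, amid what is visible of it).
The state is a dict: "time": time; "qpos": joint angles; "dq": joint speeds; "joint_efforts": joint torques, N m; "eef_pos": TCP position; "tcp_rot": TCP orientation; "contact_force": force on the tool from outside, world axes, zero at the start; "wrist_torque": the same for the moment, N m; "opening": opening from 0.0 (shut) to 1.0 (fully open); "finger_force": force on a finger pad.
Only numpy, scipy, OpenCV 4.12 (cv2) and the standard library are available. Lean on these libraries where they do the work, as an engineer would, in place of code of your own. Each camera call takes 0.05 s, during which the arm holds its last target. There are 200 camera calls.

### The job

Serve the walnuts: stand the wooden bowl on the worktop under the spout of the nut carousel, turn the drum until the walnut compartment faces the spout, then tip the pan so that all three walnuts fall into the bowl, and lower the pan gently back onto its rest. The hazelnuts and brazil nuts stay in the drum, and the pepper mill, honey jar and mug nearby stay where they are.

Things in the scene. Friction and masses are not known exactly. Their poses are not given: they have to be found in the camera images.
- stand: Wooden stand of the carousel, fixed on the worktop; 200 x 150 mm. Origin on the worktop under the drum's centre; +x points to the rear (handle side), -x to the spout, z up. Its front is 105 mm from the origin to -x. Two cheeks (62 mm to either side, 109 mm high) carry the tilt axis, parallel to the stand's y, 98 mm to -x and 93 mm up.
- pan (a joint): Tilt, rad, of the round white enamelled pan (180 mm across, rim 160 mm up when level). 0: level on its rear rest; grows as the handle is lifted and the spout dips; stop at 0.96. It falls back to 0 when let go: lifting at the handle takes 4 to 6 N. A 4 mm sill holds the nuts while level; they go over it, together or one by one, at a tilt of 0.25 to 0.8, at times later.
- pan_handle (a point): Middle of the pan's rear handle: a round wooden bar, 13 mm thick, 80 mm long, parallel to the tilt axis, 130 mm up when level, 237 mm from the tilt axis; 45 mm free between the bar's centre and the pan. It can be pinched from above and pivots between the fingers as the pan tilts. Axes: the pan's own (parallel to the stand's when level).
- spout_lip (a point): Middle of the front lip of the spout, an open chute 81 mm wide, 102 mm up when level, 143 mm from the stand's origin to -x. At a tilt of 0.8 it is 67 mm up and 136 mm from the origin; nuts land 0 to 100 mm in front of it. A bowl standing close before the stand, its centre straight in front and about 180 mm from the stand's origin, catches them.
- drum: Loose wooden drum, 165 mm across, 0.35 kg, standing on glides in the pan, which centres it with 3 mm play; takes about 0.1 to 0.2 N m to turn, either way, without stops. Origin at the centre of its floor, 108 mm up when level, z up. Five equal compartments open outwards, dividers 43 mm high; the pan's wall closes all but the one at the spout. The walnut compartment lies to the drum's -x.
- walnut_bay (a point): Middle of the walnut compartment, 60 mm from the drum's axis; hazelnuts lie in the next compartment anticlockwise seen from above, brazil nuts in the second one clockwise, two are empty. It must come to face the spout: then its horizontal direction from the drum's centre is the stand's -x.
- drum_knob (a point): On the drum's axis, 193 mm above the worktop, in the wing knob: a wooden bar 58 mm long, 16 mm thick, 36 mm high (169 to 205 mm above the worktop). Axes turn with the drum: x along the knob's bar, -x points to the middle of the walnut compartment, z up.
- bowl: Loose flared dark-wood bowl, 136 mm across the rim, 52 mm high, wall 8 mm thick, 0.22 kg, starting empty beside the carousel. Origin under the centre of its foot.
- bowl_in (a point): Centre of the bowl's inner floor.
- walnut_0: One of the three walnuts (the largest, roundest nuts), about 30 mm thick and 34 mm long, wrinkled pale-brown shell; origin at its centre. Starts in the walnut compartment.
- walnut_1: One of the three walnuts (the largest, roundest nuts), about 30 mm thick and 34 mm long, wrinkled pale-brown shell; origin at its centre. Starts in the walnut compartment.
- walnut_2: One of the three walnuts (the largest, roundest nuts), about 30 mm thick and 34 mm long, wrinkled pale-brown shell; origin at its centre. Starts in the walnut compartment.
- hazelnut_0: Hazelnut, smooth ball of 20 mm; origin at its centre. Must stay in the drum.
- hazelnut_1: Hazelnut, smooth ball of 20 mm; origin at its centre. Must stay in the drum.
- hazelnut_2: Hazelnut, smooth ball of 20 mm; origin at its centre. Must stay in the drum.
- brazil_nut_0: Brazil nut, long and smooth, 42 mm by 21 mm; origin at its centre. Must stay in the drum.
- brazil_nut_1: Brazil nut, long and smooth, 42 mm by 21 mm; origin at its centre. Must stay in the drum.
- pepper_mill: Bystander: wooden pepper mill, 58 mm across, 170 mm high; origin under its foot.
- honey_jar: Bystander: jar with a lid, 60 mm across, 86 mm high; origin under its foot.
- mug_tea: Bystander: dark mug, 82 mm across, 107 mm high; origin under its foot.
Mind the look-alikes: they are no part of the job. Of the things that look like the bowl, the larger one is meant.

How it is judged:
On the way, in this order (a step that is already met when the one before it is completed fails the run):
1. the drum is turned so that the walnut compartment faces the spout (its middle within 12 mm) (y of walnut_bay in the frame of spout_lip between -0.012 and 0.012 m and x of walnut_bay in the frame of spout_lip below 0.11 m), for 0.2 s.
2. the pan is tipped by at least 0.12 rad with the walnut compartment still at the spout (all of step 1 and value of joint pan above 0.12 rad), for 0.1 s.
At the end, for the whole second after the job is handed in: All three walnuts lie still in the bowl (centres within 58 mm of its axis and below its rim), the bowl stands upright on the worktop, the pan is back down (tilt under 0.05 rad) (horizontal distance between each of walnut_0, walnut_1, walnut_2 and bowl_in below 0.058 m and z of walnut_0 in the frame of bowl between 0 and 0.055 m and linear speed of each of walnut_0, walnut_1, walnut_2 below 0.03 m/s and z of walnut_1 in the frame of bowl between 0 and 0.055 m and z of walnut_2 in the frame of bowl between 0 and 0.055 m and value of joint pan below 0.05 rad and angle between bowl's own z axis and vertical below 0.1 rad and height (world z) of bowl below 0.006 m and linear speed of bowl below 0.02 m/s); the robot touches nothing.
It fails at once if a hazelnut or brazil nut leaves the drum (distance between any of hazelnut_0, hazelnut_1, hazelnut_2, brazil_nut_0, brazil_nut_1 and drum above 0.115 m).
It fails at once if the pan is let fall or slammed down (faster than 4 rad/s) (velocity of joint pan below -4 rad/s).
It fails at once if the pepper mill is moved more than 30 mm or tipped (distance of pepper_mill from where it was at the start of the episode above 0.03 m or angle between pepper_mill's own z axis and vertical above 0.3 rad).
It fails at once if the honey jar is moved more than 30 mm or tipped (distance of honey_jar from where it was at the start of the episode above 0.03 m or angle between honey_jar's own z axis and vertical above 0.3 rad).
It fails at once if the mug is moved more than 30 mm or tipped (distance of mug_tea from where it was at the start of the episode above 0.03 m or angle between mug_tea's own z axis and vertical above 0.3 rad).
It also fails if it takes over 72 s, if anything falls off the work surface, if the arm or the gripper's body presses on something with over 40 N, if the wrist force passes 120 N, or if a joint passes its speed limit or range.

## Working session

There is one attempt and no reset: what is moved stays moved. The work goes in short steps, Python scripts to look and compute and a tool call to move; the robot and the scene stay as the last step left them, time stands still between calls to the robot, and variables do not carry over. Pictures are saved under pics/ and viewed, at most 10 in all, crops included, and the job is handed in when it is done.

Besides the shell and the picture viewer there is one more tool, called as name(argument=value, ...) on one line, values as JSON. apply_moves: Moves the arm, as the interface text tells. Shifts and turns lie within -1 to 1; 1 stands for 0.8 m of shift or 45 degrees of turn. Its arguments: {"type":"object","properties":{"series":{"type":"array"},"jaw":{"type":"number"},"squeeze":{"type":"number"}},"required":["series"]}

```bash
mkdir -p pics; ls
python3 - <<'E'
from plant import ctrl
import cv2
for c in ["top","side"]:
    im=ctrl.read_camera(c); cv2.imwrite(f"pics/{c}0.png",im[:,:,::-1])
    print(c,ctrl.get_calibration(c))
    for t in ["stand","pan_handle","spout_lip","drum","drum_knob","bowl","walnut_0","hazelnut_0","brazil_nut_0","pepper_mill","honey_jar","mug_tea"]:
        r=ctrl.boxes_of(t,c); print(t,[(round(d["xy"][0]*640),round(d["xy"][1]*400),round(d["p"],2)) for d in r][:5])
print(ctrl.get_calibration("wrist"),ctrl.get_state())
E
```

```text
pics
top {'fx': 508.51855391089896, 'fy': 508.51855391089896, 'cx': 316.2257836737208, 'cy': 196.42843357649966, 'xyz': array([0.36742318, 0.16393055, 1.38418173]), 'orientation': array([ 0.04483666, -0.05396321, -0.69432587,  0.71623267])}
stand [(251, 195, 0.89)]
pan_handle []
spout_lip [(250, 191, 0.67), (369, 152, 0.19)]
drum [(277, 206, 0.57)]
drum_knob [(279, 201, 0.83)]
bowl [(213, 245, 0.67), (207, 138, 0.66)]
walnut_0 [(308, 198, 0.61), (307, 211, 0.56)]
hazelnut_0 [(281, 189, 0.63), (284, 178, 0.39)]
brazil_nut_0 [(259, 212, 0.68)]
pepper_mill [(370, 153, 0.79)]
honey_jar [(284, 179, 0.59), (417, 168, 0.58), (368, 154, 0.33)]
mug_tea [(401, 222, 0.59), (248, 195, 0.45), (307, 211, 0.23)]
side {'fx': 510.1474251209061, 'fy': 510.1474251209061, 'cx': 317.93484536820006, 'cy': 201.93754723212058, 'xyz': array([0.86921357, 0.77236423, 1.41122166]), 'orientation': array([0.05953811, 0.23431364, 0.94687156, 0.21210041])}
stand [(346, 247, 0.78)]
pan_handle [(335, 243, 0.81), (258, 154, 0.21)]
spout_lip [(355, 249, 0.88), (344, 219, 0.24)]
drum [(343, 217, 0.91), (354, 234, 0.42)]
[... 857 characters left out ...]
rray([ 1.15299938e+00,  2.86290895e-01,  1.57669261e+00,  1.08094092e-05,
        1.27857529e+00, -1.49976668e-01]), 'dq': array([-1.86216072e-04, -3.58888522e-05,  3.97575254e-04, -6.80702585e-04,
       -1.47944149e-03, -4.09064797e-05]), 'joint_efforts': array([ 8.65617585e-04, -4.05955303e+01, -2.92934275e+01, -1.00019358e-04,
        5.00787010e-04,  1.94194357e-06]), 'eef_pos': array([0.17857721, 0.65094434, 0.25033495]), 'tcp_rot': array([ 1.33511828e-01,  9.91047220e-01,  1.77034252e-05, -2.26122405e-07]), 'contact_force': array([-0.26838296, -1.08912701, -1.03163241]), 'wrist_torque': array([ 0.04406883, -0.04298492,  0.02397625]), 'finger_force': 0.0, 'opening': 1.0003879037527366}
```

Run:
```python
import cv2
a=cv2.imread("pics/top0.png")[100:280,180:440]; b=cv2.imread("pics/side0.png")[120:360,220:440]
cv2.imwrite("pics/t1.png",cv2.resize(a,None,fx=3,fy=3,interpolation=2)); cv2.imwrite("pics/s1.png",cv2.resize(b,None,fx=2.5,fy=2.5,interpolation=2))
```

```text
(no output)
```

View pics/t1.png

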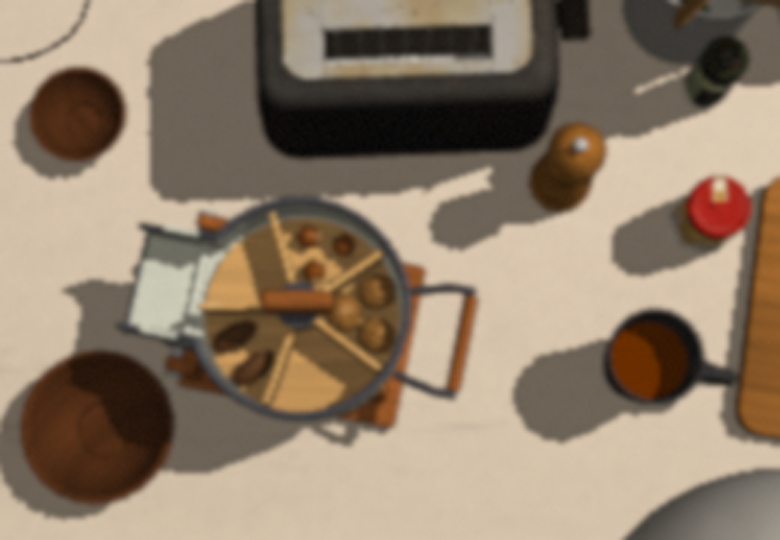

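View pics/s1.png

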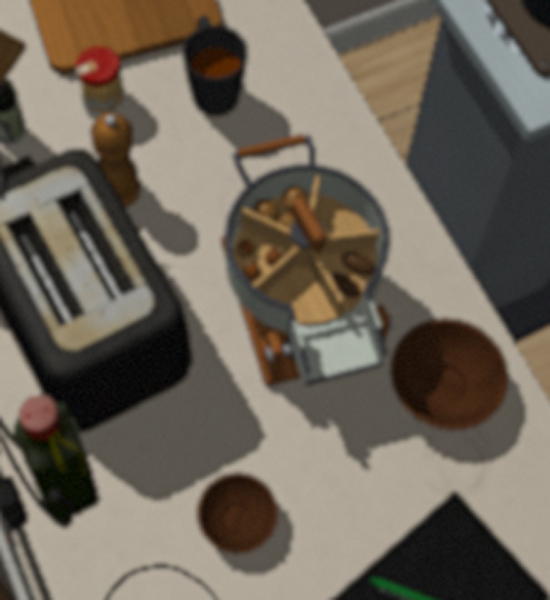

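The top crop shows the spout to the left (lip near 137,280), the handle to the right (462,343) and the walnuts at the handle side (365,310). The large bowl is at (97,427). The side crop agrees: handle (274,147), lip (343,374), large bowl (450,374).

```bash
cat > h.py <<'E'
import numpy as np
from plant import ctrl
from scipy.spatial.transform import Rotation as R
from scipy.optimize import least_squares
def proj(c,P):
    k=ctrl.get_calibration(c); p=(np.atleast_2d(P)-k["xyz"])@R.from_quat(k["orientation"]).as_matrix()
    return np.c_[k["cx"]+k["fx"]*p[:,0]/-p[:,2], k["cy"]-k["fy"]*p[:,1]/-p[:,2]]
def onplane(c,uv,z):
    k=ctrl.get_calibration(c); d=R.from_quat(k["orientation"]).apply([(uv[0]-k["cx"])/k["fx"],-(uv[1]-k["cy"])/k["fy"],-1])
    return k["xyz"]+d*(z-k["xyz"][2])/d[2]
def wray(uv,s):
    k=ctrl.get_calibration("wrist"); v=np.array([uv[0]-k["cx"],-(uv[1]-k["cy"])]); r=np.hypot(*v); th=r/k["fx"]
    d=np.r_[v/max(r,1e-9)*np.sin(th),-np.cos(th)]; H=k["hand_eye"]; M=R.from_quat(s["tcp_rot"]).as_matrix()
    return s["eef_pos"]+M@H[:3,3], M@H[:3,:3]@d
def wplane(uv,s,z):
    o,d=wray(uv,s); return o+d*(z-o[2])/d[2]
E
python3 - <<'E'
from h import *
T=lambda L:[np.array(p)/3+[180,100] for p in L]
S=lambda L:[np.array(p)/2.5+[220,120] for p in L]
# handle ends, lip corners: order left(+y),right by stand; try
t=T([(470,293),(455,393),(150,230),(125,328)]); s=S([(238,153),(310,142),(303,382),(384,365)])
for n,a,b,z in zip(["h1","h2","l1","l2"],t,s,[.13,.13,.102,.102]): print(n,onplane("top",a,z),onplane("side",b,z))
for n,a,b,z in [("k1",(265,300),(292,193),.205),("k2",(332,300),(318,243),.205),("bowl",(97,427),(450,374),.052),("small",(77,114),(238,513),.04),("mill",(577,148),(112,128),.17),("mug",(655,357),(215,55),.107),("jar",(718,206),(97,68),.086),("drumax",(300,305),(307,235),.16)]:
    print(n,onplane("top",T([a])[0],z),onplane("side",S([b])[0],z))
m=np.array([[.139,.04,.13],[.139,-.04,.13],[-.143,.0405,.102],[-.143,-.0405,.102]])
for sg in (1,-1):
    def f(q):
        M=m*[1,sg,1]; W=R.from_euler("z",q[2]).apply(M)+[q[0],q[1],0]
        return np.r_[(proj("top",W)-t).ravel(),(proj("side",W)-s).ravel()]
    for y0 in (-1.57,1.57,0,3):
        r=least_squares(f,[.4,.3,y0]); print(sg,r.x,r.cost)
print(np.abs(r.fun).max())
E
```

```text
h1 [0.54272255 0.09936357 0.13      ] [0.53931375 0.10024642 0.13      ]
h2 [0.45928795 0.10968101 0.13      ] [0.45666256 0.12235987 0.13      ]
l1 [0.59201624 0.3717113  0.102     ] [0.5909587  0.37485072 0.102     ]
l2 [0.50750316 0.38824118 0.102     ] [0.50209777 0.39497888 0.102     ]
k1 [0.52161341 0.26276877 0.205     ] [0.52721962 0.20923107 0.205     ]
k2 [0.52328237 0.21065268 0.205     ] [0.52907851 0.27461207 0.205     ]
bowl [0.42581652 0.41639468 0.052     ] [0.42559695 0.42182839 0.052     ]
small [0.70677537 0.45305077 0.04      ] [0.70822098 0.4594151  0.04      ]
mill [0.65931327 0.01702894 0.17      ] [0.66536804 0.03098315 0.17      ]
mug [ 0.49653427 -0.05901187  0.107     ] [ 0.49929679 -0.05040232  0.107     ]
jar [ 0.63206682 -0.11653698  0.086     ] [ 0.6347969  -0.10779457  0.086     ]
drumax [0.52432797 0.23812314 0.16      ] [0.52289532 0.24219243 0.16      ]
1 [ 0.52352687  0.24265055 -1.74771529] 15.64732572622997
1 [0.52352687 0.24265055 4.53547002] 15.647325726229866
1 [ 0.52352687  0.24265055 -1.74771529] 15.647325726229916
1 [0.52352687 0.24265055 4.53547002] 15.647325726229763
-1 [ 0.52358404  0.24215433 -1.73730707] 3919.5295157744777
-1 [0.52358403 0.24215434 4.54586994] 3919.5295157907185
-1 [ 0.52358404  0.24215433 -1.73730914] 3919.529515649372
-1 [0.52358403 0.24215434 4.54587091] 3919.529515717399
32.70765943478031
```

apply_moves(series=[[0.065,-0.043,0,0,0,0.03],[0.13,-0.086,0,0,0,0.06],[0.195,-0.13,0,0,0,0.09],[0.26,-0.173,-0.03,0,0,0.115],[0.322,-0.216,-0.06,0,0,0.115],[0.322,-0.216,-0.12,0,0,0.115],[0.322,-0.216,-0.18,0,0,0.115],[0.322,-0.216,-0.22,0,0,0.115],[0.322,-0.216,-0.245,0,0,0.115],[0.322,-0.216,-0.265,0,0,0.115],[0.322,-0.216,-0.265,0,0,0.115]], jaw=1)

```text
time: 2.68
eef_pos: [0.4358, 0.478, 0.0376]
tcp_rot: [0.089, 0.996, -0.0, -0.0]
contact_force: [-0.4, -0.1, 0.1]
opening: 1.004
finger_force: 0.0
```

apply_moves(series=[[0,0,0,0,0,0],[0,0,0,0,0,0],[0,0,0,0,0,0],[0,0,0,0,0,0],[0,0,0,0,0,0],[0,0,0,0,0,0],[0,0,0,0,0,0],[0,0,0,0,0,0]], jaw=0, squeeze=40)

```text
time: 3.68
eef_pos: [0.4375, 0.477, 0.0439]
tcp_rot: [0.088, 0.996, -0.003, 0.0]
contact_force: [-5.2, -10.8, 22.2]
opening: 0.269
finger_force: 37.7
```

Run:
```python
from h import *
import cv2
a=ctrl.read_camera("side")[160:360,260:500,::-1]; b=ctrl.read_camera("wrist")[:,:,::-1]
cv2.imwrite("pics/g1.png",np.hstack([cv2.resize(a,(480,400)),cv2.resize(b[:, 160:480],(320,400))]))
```

```text
(no output)
```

View pics/g1.png

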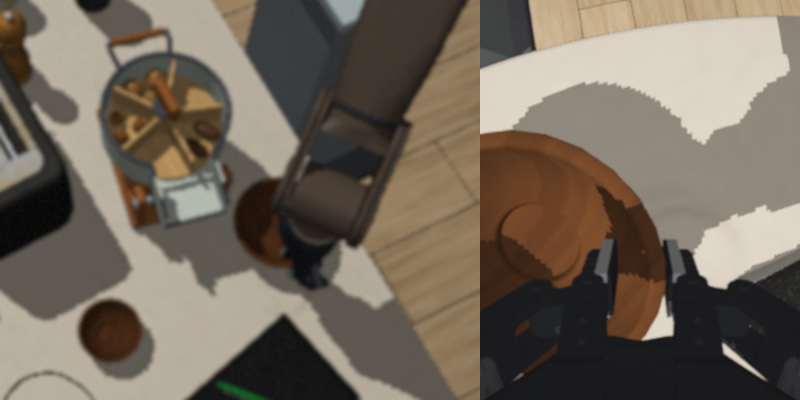

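The side view and the wrist view show the fingers astride the flared wall. The pads are 23 mm apart and not parallel to the wall, so I'll tilt the tool to match the flare and grip again.

apply_moves(series=[[0,0,0,0,0,0],[0,0,0,0,0,0],[0,0,0,0,0,0],[0.0,0.0,0.03,-0.1,0.018,0],[0.0,0.0,0.03,-0.3,0.054,0],[0.0,0.0,0.03,-0.5,0.09,0],[0.0,0.002,0.012,-0.56,0.1,0],[0.0,0.002,0.012,-0.56,0.1,0]], jaw=0.7)

```text
time: 4.78
eef_pos: [0.4348, 0.4794, 0.0451]
tcp_rot: [0.086, 0.971, -0.222, -0.021]
contact_force: [0.2, -0.6, -0.6]
opening: 0.7
finger_force: 0.0
```

apply_moves(series=[[0,0,0,0,0,0],[0,0,0,0,0,0],[0,0,0,0,0,0],[0,0,0,0,0,0],[0,0,0,0,0,0],[0,0,0,0,0,0],[0,0,0,0,0,0]], jaw=0, squeeze=40)

```text
time: 5.65
eef_pos: [0.4364, 0.48, 0.0482]
tcp_rot: [0.086, 0.971, -0.22, -0.019]
contact_force: [0.4, 1.3, 0.0]
opening: 0.097
finger_force: 38.1
```

apply_moves(series=[[0,0,0.01,0,0,0],[0.002,0.015,0.02,0,0,0],[0.006,0.0375,0.02,0,0,0],[0.03,0.0335,0.02,0,0,0],[0.06,0.028,0.02,0,0,0],[0.09,0.022,0.02,0,0,0],[0.12,0.016,0.02,0,0,0],[0.145,0.01,0.02,0,0,0],[0.1625,0.006,0.02,0,0,0],[0.1625,0.006,0.01,0,0,0],[0.1625,0.006,0.003,0,0,0],[0.1625,0.006,0.002,0,0,0]])

```text
time: 7.15
eef_pos: [0.5649, 0.4848, 0.0485]
tcp_rot: [0.086, 0.971, -0.221, -0.02]
contact_force: [0.6, -0.2, -2.5]
opening: 0.095
finger_force: 38.0
```

Run:
```python
from h import *
import cv2
a=ctrl.read_camera("side")[160:360,260:500,::-1]; b=ctrl.read_camera("top")[120:320,160:360,::-1]
cv2.imwrite("pics/g2.png",np.hstack([cv2.resize(a,(480,400)),cv2.resize(b,(320,320))[:320].copy() if 0 else cv2.resize(b,(320,400))]))
```

```text
(no output)
```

View pics/g2.png

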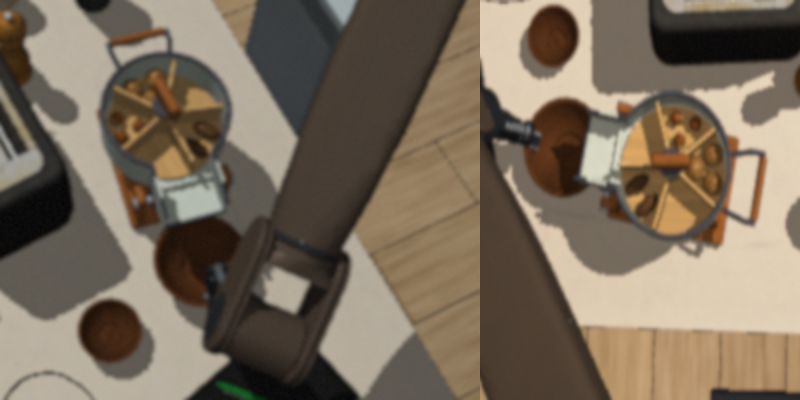

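The bowl now stands under the spout, at about (205,255) in the side half and (560,145) in the top half. I'll lower it the last 2 mm and release it.

apply_moves(series=[[0,0,-0.002,0,0,0],[0,0,-0.003,0,0,0],[0,0,-0.003,0,0,0]])

```text
time: 7.62
eef_pos: [0.5661, 0.4851, 0.0481]
tcp_rot: [0.087, 0.971, -0.22, -0.019]
contact_force: [-1.3, 2.2, 0.2]
opening: 0.1
finger_force: 38.3
```

apply_moves(series=[[0,0,0,0,0,0],[0,0,0,0,0,0],[0,0,0,0,0,0],[0.002,0.011,0.025,0,0,0],[0.005,0.03,0.07,0,0,0],[0.01,0.06,0.14,0.2,-0.036,0],[0.01,0.06,0.2,0.4,-0.07,0],[0.01,0.06,0.27,0.56,-0.1,0],[0.01,0.06,0.3,0.56,-0.1,0],[0.01,0.06,0.3,0.56,-0.1,0]], jaw=0.4)

```text
time: 8.88
eef_pos: [0.5753, 0.5334, 0.2937]
tcp_rot: [0.089, 0.996, 0.003, 0.004]
contact_force: [-0.2, 0.3, -0.6]
opening: 0.398
finger_force: 0.0
```

apply_moves(series=[[-0.013,-0.073,0,0,0,-0.23],[-0.026,-0.146,0,0,0,-0.46],[-0.04,-0.22,0,0,0,-0.69],[-0.052,-0.29,0,0,0,-0.9],[-0.064,-0.365,0,0,0,-1]], jaw=0.6)

```text
time: 9.5
eef_pos: [0.5218, 0.2391, 0.2851]
tcp_rot: [0.464, 0.886, -0.001, -0.001]
contact_force: [0.5, -0.6, -0.2]
opening: 0.595
finger_force: 0.0
```

apply_moves(series=[[0,0,0,0,0,-0.23],[0,0,0,0,0,-0.46],[0,0,0,0,0,-0.69],[0,0,0,0,0,-0.775],[0,0,0,0,0,-0.775]])

```text
time: 10.12
eef_pos: [0.5224, 0.2407, 0.2853]
tcp_rot: [0.707, 0.707, -0.001, -0.001]
contact_force: [0.1, -0.6, -0.5]
opening: 0.6
finger_force: 0.0
```

Run:
```python
from h import *
import cv2
s=ctrl.get_state(); im=ctrl.read_camera("wrist"); print(s["eef_pos"],s["tcp_rot"],s["qpos"],s["time"])
v=im.copy()
for n,z in [("drum_knob",.205),("walnut_0",.125)]:
    for d in ctrl.silhouettes(n,"wrist")[:4]:
        uv=np.array(d["xy"])*[640,400]; m=d["pixels"]; c=cv2.minAreaRect(np.argwhere(m)[:,::-1].astype(np.float32))
        print(n,d["p"],uv,m.sum(),wplane(uv,s,z),c)
        if n=="drum_knob":
            b=cv2.boxPoints(c); print([wplane(q,s,z)[:2].round(4) for q in b])
cv2.imwrite("pics/w1.png",v[:,:,::-1])
```

```text
[0.52238474 0.24068773 0.28531612] [ 0.70685597  0.70735552 -0.00146855 -0.00080371] [ 2.55456177e-01  4.31650260e-02  1.78797128e+00 -1.02246919e-04
  1.31380307e+00  2.54775858e-01] 10.125
drum_knob 0.95 [322.304 179.8  ] 16658 [0.52478062 0.26599605 0.205     ] ((326.8229064941406, 184.15097045898438), (168.47198486328125, 166.62881469726562), 65.82089233398438)
[array([0.4524, 0.2934]), array([0.5546, 0.3378]), array([0.6106, 0.231 ]), array([0.496 , 0.1734])]
walnut_0 0.81 [302.272 249.52 ] 718 [0.50521569 0.17525082 0.125     ] ((301.2369079589844, 247.50465393066406), (31.950729370117188, 27.40218734741211), 70.55996704101562)
walnut_0 0.65 [340.8 245. ] 670 [0.54420653 0.18037343 0.125     ] ((340.5, 246.5), (31.0, 27.0), 90.0)
walnut_0 0.57 [334.592 225.88 ] 126 [0.53755785 0.20118858 0.125     ] ((322.5688171386719, 226.42613220214844), (11.956661224365234, 33.0860481262207), 87.95458984375)
walnut_0 0.33 [352.  24.] 4564 [0.55206552 0.39419306 0.125     ] ((348.0, 24.5), (49.0, 114.0), 90.0)
```

View pics/w1.png

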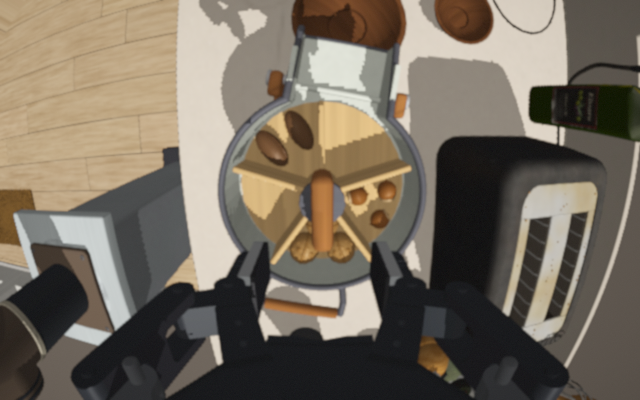

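The wrist view shows the knob bar running from (322,170) to (322,250). The walnuts are at (303,247) and (340,246), the spout is at the top and the bowl is just under it at (350,20).

Run:
```python
from h import *
s=ctrl.get_state()
for n,uv,z in [("knob_f",(321.5,170),.205),("knob_w",(322.5,251),.205),("lipL",(297,40),.102),("lipR",(397,48),.102),("h1",(265,303),.13),("h2",(340,313),.13),("rimL",(220,190),.16),("rimR",(425,190),.16),("bowlL",(292,20),.052),("bowlR",(406,20),.052)]:
    print(n,wplane(uv,s,z).round(4))
```

```text
knob_f [0.5247 0.2726 0.205 ]
knob_w [0.5256 0.2125 0.205 ]
lipL [0.5012 0.3838 0.102 ]
lipR [0.6003 0.3784 0.102 ]
h1 [0.463  0.1101 0.13  ]
h2 [0.5462 0.0973 0.13  ]
rimL [0.4373 0.247  0.16  ]
rimR [0.6148 0.2471 0.16  ]
bowlL [0.4917 0.4203 0.052 ]
bowlR [0.6243 0.4254 0.052 ]
```

apply_moves(series=[[0.003,0.002,-0.05,0,0,0],[0.003,0.002,-0.09,0,0,0],[0.003,0.002,-0.115,0,0,0],[0.003,0.002,-0.115,0,0,0],[0.003,0.002,-0.115,0,0,0]])

```text
time: 10.9
eef_pos: [0.5262, 0.2424, 0.1966]
tcp_rot: [0.707, 0.707, 0.001, 0.001]
contact_force: [0.8, -0.1, 0.3]
opening: 0.603
finger_force: 0.0
```

apply_moves(series=[[0,0,0,0,0,0],[0,0,0,0,0,0],[0,0,0,0,0,0],[0,0,0,0,0,0],[0,0,0,0,0,0]], jaw=0, squeeze=40)

```text
time: 11.52
eef_pos: [0.5258, 0.2424, 0.196]
tcp_rot: [0.707, 0.707, 0.001, 0.0]
contact_force: [-1.9, 1.5, 3.5]
opening: 0.181
finger_force: 45.5
```

apply_moves(series=[[0,0,0,0,0,0.05],[0,0,0,0,0,0.15],[0,0,0,0,0,0.25],[0,0,0,0,0,0.35],[0,0,0,0,0,0.45],[0,0,0,0,0,0.55],[0,0,0,0,0,0.65],[0,0,0,0,0,0.75],[0,0,0,0,0,0.85],[0,0,0,0,0,0.95],[0,0,0,0,0,1.0]])

```text
time: 12.9
eef_pos: [0.5258, 0.2408, 0.1961]
tcp_rot: [0.384, 0.923, -0.001, 0.001]
contact_force: [-2.7, -4.1, 5.8]
opening: 0.18
finger_force: 46.1
```

apply_moves(series=[[0,0,0,0,0,0.05],[0,0,0,0,0,0.15],[0,0,0,0,0,0.25],[0,0,0,0,0,0.35],[0,0,0,0,0,0.45],[0,0,0,0,0,0.55],[0,0,0,0,0,0.65],[0,0,0,0,0,0.75],[0,0,0,0,0,0.85],[0,0,0,0,0,0.95],[0,0,0,0,0,1.0]])

```text
time: 14.28
eef_pos: [0.5251, 0.2398, 0.1962]
tcp_rot: [0.002, 1.0, -0.002, -0.001]
contact_force: [-4.5, -6.6, 8.4]
opening: 0.18
finger_force: 51.0
```

apply_moves(series=[[0,0,0,0,0,0.05],[0,0,0,0,0,0.15],[0,0,0,0,0,0.25],[0,0,0,0,0,0.35],[0,0,0,0,0,0.45],[0,0,0,0,0,0.55],[0,0,0,0,0,0.65],[0,0,0,0,0,0.75],[0,0,0,0,0,0.85],[0,0,0,0,0,0.95],[0,0,0,0,0,1.0]])

```text
time: 15.65
eef_pos: [0.5256, 0.239, 0.1963]
tcp_rot: [-0.381, 0.925, -0.003, -0.002]
contact_force: [-2.8, -8.9, 8.2]
opening: 0.178
finger_force: 51.0
```

apply_moves(series=[[0,0,0,0,0,0.05],[0,0,0,0,0,0.15],[0,0,0,0,0,0.25],[0,0,0,0,0,0.35],[0,0,0,0,0,0.45],[0,0,0,0,0,0.55],[0,0,0,0,0,0.65],[0,0,0,0,0,0.73],[0,0,0,0,0,0.77],[0,0,0,0,0,0.77],[0,0,0,0,0,0.77]])

```text
time: 17.02
eef_pos: [0.5263, 0.2393, 0.1962]
tcp_rot: [-0.639, 0.769, -0.003, -0.002]
contact_force: [-0.9, -8.3, 6.4]
opening: 0.181
finger_force: 46.2
```

apply_moves(series=[[0,0,0,0,0,0],[0,0,0,0,0,0],[0,0,0,0,0,0],[0,0,0.05,0,0,0],[0,0,0.12,0,0,0],[0,0,0.14,0,0,0],[0,0,0.14,0,0,0]], jaw=0.6)

```text
time: 17.9
eef_pos: [0.5258, 0.2425, 0.3083]
tcp_rot: [-0.64, 0.768, -0.001, 0.001]
contact_force: [-0.0, -1.2, -1.3]
opening: 0.602
finger_force: 0.0
```

Run:
```python
from h import *
import cv2
s=ctrl.get_state(); im=ctrl.read_camera("wrist"); print(s["eef_pos"],s["tcp_rot"],s["time"],s["qpos"])
cv2.imwrite("pics/w2.png",im[:,:,::-1])
for n,z in [("walnut_0",.125),("hazelnut_0",.12),("brazil_nut_0",.12)]:
    print(n,[(d["p"],(np.array(d["xy"])*[640,400]).round(),wplane(np.array(d["xy"])*[640,400],s,z).round(3)) for d in ctrl.boxes_of(n,"wrist")[:4]])
```

```text
[0.52576031 0.24247488 0.30828964] [-6.40291366e-01  7.68130910e-01 -5.36916986e-04  1.25839532e-03] 17.9 [ 2.56914968e-01  3.41546596e-02  1.75558248e+00  9.72577762e-05
  1.34912085e+00 -2.70365922e+00]
walnut_0 [(0.97, array([301., 237.]), array([0.558, 0.299, 0.125])), (0.87, array([335., 239.]), array([0.523, 0.308, 0.125])), (0.66, array([307., 218.]), array([0.547, 0.279, 0.125]))]
hazelnut_0 [(0.79, array([373., 212.]), array([0.477, 0.287, 0.12 ])), (0.73, array([351., 236.]), array([0.504, 0.31 , 0.12 ])), (0.7, array([351., 187.]), array([0.496, 0.255, 0.12 ])), (0.49, array([380., 184.]), array([0.465, 0.257, 0.12 ]))]
brazil_nut_0 [(0.91, array([298., 124.]), array([0.537, 0.182, 0.12 ])), (0.68, array([320., 305.]), array([0.554, 0.395, 0.12 ])), (0.6, array([275., 142.]), array([0.565, 0.194, 0.12 ]))]
```

View pics/w2.png

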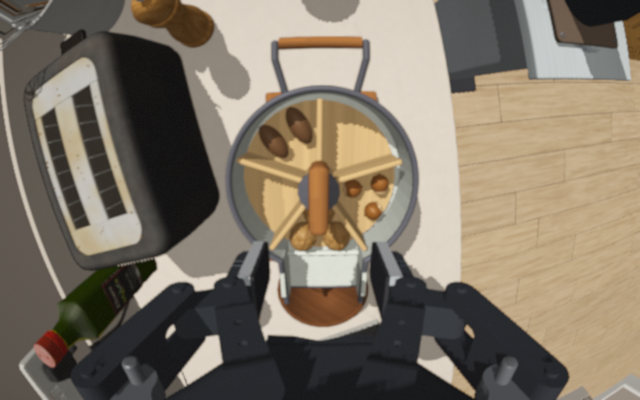

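The wrist view shows the walnut compartment squarely at the spout, with walnuts at (302,237) and (335,238). The handle bar is level at row 42, from (277,42) to (363,42), and the bowl is under the lip at (322,295).

Run:
```python
from h import *
s=ctrl.get_state()
for n,uv,z in [("h1",(275,43),.133),("h2",(364,43),.133),("kf",(318,161),.205),("kw",(318,235),.205),("bowlL",(279,294),.052),("bowlR",(366,294),.052),("lip",(324,287),.102)]: print(n,wplane(uv,s,z).round(4))
u=np.array([-.176,-.984])
for th in np.arange(.05,.96,.05):
    a=.155; dx=.2399*(np.cos(a+th)-np.cos(a)); dz=.2399*(np.sin(a+th)-np.sin(a)); print(th.round(2),(np.r_[u*dx,dz]/.8).round(3))
```

```text
h1 [0.5408 0.0982 0.133 ]
h2 [0.4584 0.1132 0.133 ]
kf [0.5196 0.2068 0.205 ]
kw [0.5302 0.264  0.205 ]
bowlL [0.615  0.4103 0.052 ]
bowlR [0.4908 0.4338 0.052 ]
lip [0.5438 0.3776 0.102 ]
0.05 [0.    0.003 0.015]
0.1 [0.001 0.006 0.029]
0.15 [0.002 0.01  0.044]
0.2 [0.003 0.015 0.058]
0.25 [0.004 0.02  0.072]
0.3 [0.005 0.026 0.085]
0.35 [0.006 0.033 0.099]
0.4 [0.007 0.041 0.112]
0.45 [0.009 0.049 0.124]
0.5 [0.01  0.058 0.136]
0.55 [0.012 0.067 0.148]
0.6 [0.014 0.077 0.159]
0.65 [0.016 0.087 0.17 ]
0.7 [0.018 0.098 0.18 ]
0.75 [0.02  0.109 0.19 ]
0.8 [0.022 0.121 0.198]
0.85 [0.024 0.133 0.207]
0.9 [0.026 0.146 0.215]
0.95 [0.028 0.159 0.222]
```

apply_moves(series=[[-0.01,-0.05,0,0,0,-0.23],[-0.02,-0.1,0,0,0,-0.46],[-0.033,-0.15,0,0,0,-0.69],[-0.033,-0.171,0,0,0,-0.9],[-0.033,-0.171,0,0,0,-1]], jaw=0.4)

```text
time: 18.73
eef_pos: [0.4983, 0.104, 0.3052]
tcp_rot: [-0.295, 0.956, 0.0, -0.002]
contact_force: [0.5, 0.3, -0.7]
opening: 0.401
finger_force: 0.0
```

apply_moves(series=[[0,0,0,0,0,-0.23],[0,0,0,0,0,-0.46],[0,0,0,0,0,-0.69],[0,0,0,0,0,-0.9],[0,0,0,0,0,-1],[0,0,0,0,0,-1],[0,0,0,0,0,-1]])

```text
time: 19.6
eef_pos: [0.4987, 0.1053, 0.3062]
tcp_rot: [0.09, 0.996, -0.0, -0.001]
contact_force: [0.1, 0.1, 0.7]
opening: 0.398
finger_force: 0.0
```

apply_moves(series=[[0.001,0,-0.06,0,0,0],[0.001,0,-0.12,0,0,0],[0.001,0,-0.17,0,0,0],[0.001,0,-0.2,0,0,0],[0.001,0,-0.22,0,0,0],[0.001,0,-0.22,0,0,0]])

```text
time: 20.35
eef_pos: [0.5007, 0.1051, 0.1318]
tcp_rot: [0.09, 0.996, 0.0, 0.001]
contact_force: [0.4, 0.4, 0.2]
opening: 0.397
finger_force: 0.0
```

apply_moves(series=[[0,0,0,0,0,0],[0,0,0,0,0,0],[0,0,0,0,0,0],[0,0,0,0,0,0],[0,0,0,0,0,0],[0,0,0,0,0,0]], jaw=0, squeeze=25)

```text
time: 21.1
eef_pos: [0.5001, 0.1054, 0.1315]
tcp_rot: [0.091, 0.996, 0.0, 0.0]
contact_force: [0.0, 0.6, 2.9]
opening: 0.141
finger_force: 24.5
```

apply_moves(series=[[0,0.001,0.007,0,0,0],[0,0.003,0.015,0,0,0],[0.001,0.006,0.029,0,0,0],[0.002,0.01,0.044,0,0,0],[0.003,0.015,0.058,0,0,0],[0.004,0.02,0.072,0,0,0],[0.005,0.026,0.085,0,0,0],[0.006,0.033,0.099,0,0,0],[0.007,0.041,0.112,0,0,0],[0.009,0.049,0.124,0,0,0],[0.01,0.058,0.136,0,0,0],[0.012,0.067,0.148,0,0,0],[0.014,0.077,0.159,0,0,0],[0.016,0.087,0.17,0,0,0],[0.018,0.098,0.18,0,0,0],[0.018,0.098,0.18,0,0,0],[0.018,0.098,0.18,0,0,0]])

```text
time: 23.22
eef_pos: [0.5133, 0.183, 0.2776]
tcp_rot: [0.09, 0.996, -0.002, -0.001]
contact_force: [-3.4, -7.5, 5.3]
opening: 0.142
finger_force: 24.9
```

Run:
```python
from h import *
import cv2
for c in ["side","top"]:
    im=ctrl.read_camera(c)
    if c=="side": a=im[160:340,250:450,::-1]
    else: b=im[120:300,180:380,::-1]
    print(c,[(round(d["p"],2),(np.array(d["xy"])*[640,400]).round()) for d in ctrl.boxes_of("walnut_0",c)[:5]])
cv2.imwrite("pics/t2.png",np.hstack([cv2.resize(a,(400,360)),cv2.resize(b,(400,360))]))
```

```text
side [(0.55, array([361., 295.])), (0.53, array([354., 284.])), (0.42, array([354., 295.]))]
top [(0.67, array([221., 192.])), (0.62, array([213., 183.])), (0.47, array([211., 193.]))]
```

View pics/t2.png

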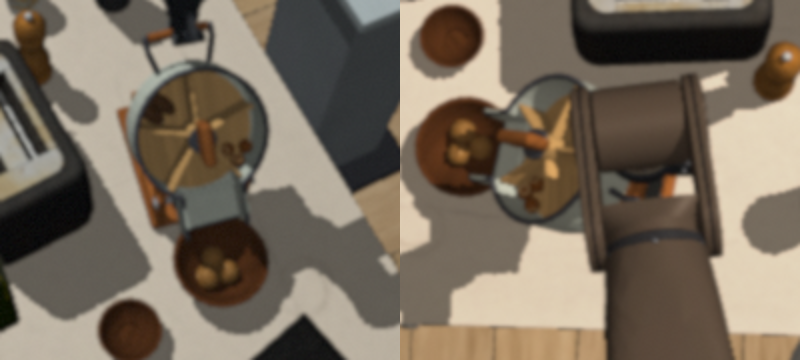

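All three walnuts are in the bowl, near (215,268) in the side half and (465,145) in the top half, and the other nuts are still in the drum. I'll lower the pan along the same arc.

apply_moves(series=[[-0.002,-0.011,-0.01,0,0,0],[-0.004,-0.021,-0.021,0,0,0],[-0.006,-0.031,-0.032,0,0,0],[-0.008,-0.04,-0.044,0,0,0],[-0.009,-0.049,-0.056,0,0,0],[-0.011,-0.057,-0.068,0,0,0],[-0.012,-0.065,-0.081,0,0,0],[-0.013,-0.072,-0.095,0,0,0],[-0.014,-0.078,-0.108,0,0,0],[-0.015,-0.083,-0.122,0,0,0],[-0.016,-0.088,-0.136,0,0,0],[-0.017,-0.092,-0.151,0,0,0],[-0.018,-0.095,-0.165,0,0,0],[-0.018,-0.097,-0.173,0,0,0],[-0.018,-0.098,-0.178,0,0,0],[-0.018,-0.098,-0.181,0,0,0],[-0.018,-0.098,-0.182,0,0,0],[-0.018,-0.098,-0.182,0,0,0]])

```text
time: 25.68
eef_pos: [0.5001, 0.1055, 0.1319]
tcp_rot: [0.09, 0.996, -0.0, -0.0]
contact_force: [-4.1, -4.9, 9.1]
opening: 0.135
finger_force: 27.4
```

Back at the starting height. Now I'll open and leave straight up.

apply_moves(series=[[0,0,0,0,0,0],[0,0,0,0,0,0],[0,0,0,0,0,0],[0,0,0.03,0,0,0],[0,0,0.08,0,0,0],[0,0,0.15,0,0,0],[0,0,0.22,0,0,0],[0,0,0.22,0,0,0],[0,0,0.22,0,0,0]], jaw=0.4)

```text
time: 26.8
eef_pos: [0.4992, 0.1059, 0.3047]
tcp_rot: [0.09, 0.996, 0.0, -0.001]
contact_force: [-0.2, 0.3, -0.2]
opening: 0.396
finger_force: 0.0
```

Run:
```python
from h import *
import cv2
s=ctrl.get_state(); print(s["eef_pos"],s["contact_force"],s["time"])
a=ctrl.read_camera("side")[160:340,250:450,::-1]; b=ctrl.read_camera("wrist")[:,:,::-1]
cv2.imwrite("pics/f.png",np.hstack([cv2.resize(a,(400,360)),cv2.resize(b[:,140:500],(360,360))]))
```

```text
[0.49919742 0.10592922 0.30467778] [-0.23613564  0.26369928 -0.18144522] 26.8
```

View pics/f.png

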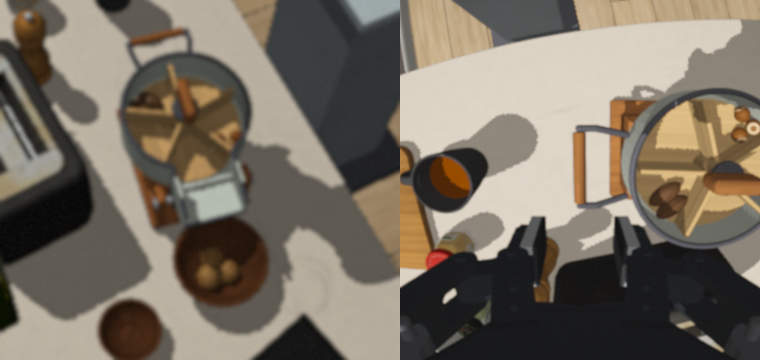

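The pan is level on its rest, and the walnuts lie in the bowl at (217,270) in the side half. The other nuts are in the drum and the gripper is clear of everything.

```bash
python3 -c "
from plant import ctrl
print(ctrl.sign_off())"
```

```text
the job is handed in; nothing more can be done
None
```

The job is handed in at about 27 s of the 72 s allowed: all three walnuts are in the bowl, the pan is back on its rest, and the other nuts are still in the drum; the hand-in returned no verdict.

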